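# Cock the toy ring thrower on its hair-trigger catch

### The arm

A 6-joint arm with a two-finger parallel gripper is mounted at the origin on a cart in front of the work surface, level with it; the furniture and walls round the work are solid. World frame = base frame: x ahead of the robot, y to its left, z up, the work surface at z = 0. Lengths are in m, angles in rad, forces in N, time in s.
With the tool pointing down it reaches from about 0.35 to 0.95 m from the base axis. Payload 17.4 kg.
Tool frame: the origin (TCP) lies at the very end of the fingers, on their centre line; the grasp point (between the pads) lies 19 mm behind it (arm.grasp_offset is the distance from the TCP to the grasp point, in m); z points along the fingers, y is the line along which they close (so a half turn about z gives the same grasp; the last joint's range is limited). The gripper opens to 93 mm and grips with 3 to 60 N. Pads are 15 mm wide; open, the fingers measure 128 mm over their backs; the gripper's body (75 mm by 188 mm) begins 65 mm behind the grasp point.
Start: joints at [1.076, 0.116, 1.442, -0, 1.584, -0.038], TCP at [0.298, 0.606, 0.219] pointing down, gripper open.
Joint ranges: [-2.83, 2.83], [-0.83, 2.19], [0.07, 2.5], [-1.14, 4.28], [0.01, 3], [-2.97, 2.97]. Speed limits (rad/s): [1.89, 1.89, 2.22, 3.14, 3.14, 3.14].

### API

Orientations are given as a unit quaternion [w, x, y, z].
In Python, from workcell import arm gives the robot as it stands.
- The arm moves only by the tool move_arm, never from a script. Its argument "rows" is a list of rows, each an object of numbers: "dx", "dy", "dz": the shift along the tool's x, y, z in mm; "wx", "wy", "wz": the turn, a rotation vector about the tool's x, y, z in rad; "jaw": the opening, from 0 (shut) to 1 (fully open). A call has 1 to 8 rows; each row shifts and turns the commanded pose from where the row before left it, along the tool's axes as they then stand; what a row does not reach is not made up. A row lasts 1/12 s, in which the tool goes at most 41.7 mm and 7.16 degrees, less where a joint would pass 70% of its speed; a pose out of reach is approached as far as the arm can. A call is refused whole if a number of a shift passes 41.7 or a number of a turn 0.125, either way. A call with a gripper value outside its range is refused whole. The fingers move at their own pace and stop on an object; "newtons" is the grip in N (left out, the last holds). Time passes only in rows, so rows that do not move let the fingers close. It gives the time, the measured TCP pose, the force, the opening and the grip force at its end, in the units of the state.
- arm.read_state(): the state, without advancing time (a new reading comes with each control period).
- arm.snapshot(name): name is "scene" or "side" or "wrist"; returns a dict with "img" (420x560x3 uint8, blue, green, red), "K" (3x3 intrinsics, pixels), "R" (3x3) and "t" (3): a world point X has camera coordinates R X + t; the wrist camera has in their place "hand_eye" (4x4, takes a point from camera to tool coordinates, whose origin is the TCP and whose axes are the flange's). Camera axes: x right, y down, z forward; pixel columns grow to the right and rows downward; lengths in m; the calibration is good to about 2 mm. A picture is of the moment at which its call begins: read the wrist's pose just before it. There is no depth.
- arm.hand_in(): hands the job in; it is judged then, once.
The state is a dict: "t": time; "joints": joint angles; "joint_vel": joint speeds; "tau": joint torques, N m; "eef_pos": TCP position; "eef_rot": TCP orientation; "ft_force": force on the tool from outside, world axes, zero at the start; "wrist_torque": the same for the moment, N m; "width": finger opening in m; "finger_force": force on a finger pad.
Only numpy, scipy, OpenCV 4.12 (cv2) and the standard library are available. Lean on these libraries where they do the work, as an engineer would, in place of code of your own. Each camera call takes 0.05 s, during which the arm holds its last target. There are 200 camera calls.

### The job

Cock the toy ring thrower: swing its sprung orange arm round towards the red catch, dip the arm under the catch's tooth while you draw it past until the rubber bumper just meets its stop, let the arm rise behind the tooth, and ease it back until the catch alone holds it, then let go. Never lift or trip the red hair-trigger catch, do not ram the bumper against its stop, do not let the arm fly back, and leave the other things on the counter where they are.

Things in the scene. Friction and masses are not known exactly. Their poses are not given: they have to be found in the camera images.
- launcher: toy ring thrower, fixed to the counter: blue base 150 (x) x 200 (y) x 12 mm, origin under its middle, +x roughly away from the robot. An orange arm swings level over it, from -0.6 rad off the base's +x (to the right) anticlockwise to the left. A grey bracket with the red catch is clamped on the left of the base along an arc-shaped slot; exactly where is not measured and differs each time.
- pivot (a point): point on the arm's upright spindle axis, 48 mm above the counter, fixed to the base (it does not dip)
- peg_top (a point): centre of the top of the white peg at the arm's end; moves with the arm. Peg 14 mm in diameter, 35 mm high, its axis 120 mm from the spindle axis, on the plate's middle. Its top is 85 mm above the counter with the arm not dipped. Peg, plate and arm are one solid piece.
- plate_top (a point): foot of the peg, on the top face of the round orange plate (64 mm across, 6 mm thick), 50 mm above the counter with the arm not dipped; moves with the arm. Room beside the peg for two fingertips to press the plate down. The arm's bar is 14 mm wide and lies 40 to 48 mm above the counter.
- swing (a joint): swing angle of the arm, rad: 0 at rest, grows anticlockwise as the arm is drawn. A spring pulls it back to 0: at the peg about 3.4 N at 0, growing by 2.9 N per rad. Hooked, it rests somewhere between 0.96 and 1.30 rad, depending on where the catch is clamped.
- dip (a joint): how far the arm with its spindle is pressed straight down, m: 0 is up, 0.012 is the rigid end stop. Its spring lifts it with about 1.6 N at 0 and 4.6 N at the bottom. The tooth reaches 6 mm below the top of the raised arm, so the arm passes under it when dipped 8 to 11 mm.
- pawl (a joint): lift of the red hair-trigger catch, rad: 0 down (set), tripped above 0.06; it lifts at well under 1 N. Letting the arm rise under its tooth, or touching its red tab, lifts it. An arm not dipped meets the front of the tooth 0.29 rad before the hooked angle: dip it before 0.6 rad.
- tooth_radius (a point): point on the arm's top face, 68 mm from the spindle axis, that the tooth hooks behind; moves with the arm. The tooth is 14 mm wide along the arm and 6 mm thick along the swing, and hangs from a red bar that reaches over the arm with its underside 51 mm and its top 55 mm above the counter.
- bumper: round black rubber bumper, 11 mm across, on the arm's left side, 45 mm from the spindle (origin at its root). It meets the bracket's grey stop wall about 0.04 rad past the hooked angle; the arm is then clear behind the tooth. Further drawing is felt at the peg as a rise of about 1.1 N per mm. It bears 15 N, which is 5.6 N at the peg on top of the arm's spring.
- salt_shaker: salt shaker, glass with a grey top, 44 mm across, 90 mm tall; loose, to be left alone. Origin at the centre of its underside
- cake_fork: small steel cake fork, 145 x 20 x 12 mm, lying flat; loose, to be left alone. Origin at the centre of its underside
- lemon_a: yellow lemon, 71 x 53 x 51 mm; loose, to be left alone. Origin at the centre of its underside
- tape_roll: roll of beige tape, 98 mm across, 25 mm high, lying flat; loose, to be left alone. Origin at the centre of its underside
- keys: bunch of keys, 104 x 115 x 8 mm; loose, to be left alone. Origin at the centre of its underside

How it is judged:
By the outcome, as a careful person would: the job done as asked, in the order asked, and still so for the second after the job is handed in, with the robot touching nothing.
It also fails if it takes over 64 s, if anything falls off the work surface, if the arm or the gripper's body presses on something with over 40 N, if the wrist force passes 120 N, or if a joint passes its speed limit or range.

## Working session

There is one attempt and no reset: what is moved stays moved. The work goes in short steps, Python scripts to look and compute and a tool call to move; the robot and the scene stay as the last step left them, time stands still between calls to the robot, and variables do not carry over. Pictures are saved under pics/ and viewed, at most 10 in all, crops included, and the job is handed in when it is done.

Besides the shell and the picture viewer there is one more tool, called after "Call:" in YAML: its name, and indented under it one key for each argument. move_arm: Moves the arm, as the interface text tells. Its arguments: {"type":"object","properties":{"rows":{"type":"array"},"newtons":{"type":"number"}},"required":["rows"]}

```bash
ls; mkdir -p pics
python3 - <<'E'
from workcell import arm
import cv2,numpy as np
s=arm.read_state(); print(s['t'],s['eef_pos'],s['eef_rot'],s['ft_force'],s['width'])
for n in ["scene","side"]:
    d=arm.snapshot(n); cv2.imwrite(f"pics/{n}0.png",d["img"]); np.savez(f"pics/{n}0.npz",**{k:d[k] for k in("K","R","t")}); print(n,d["K"],d["R"],d["t"])
E
```

```text
pics
0.0 [0.29762798 0.6056032  0.21790022] [-1.56796215e-04  2.26411458e-01  9.74031573e-01 -5.66787234e-04] [ 0.50473636  0.0685509  -1.24438308] 0.09304197375884593
scene [[476.56291459   0.         271.49754358]
 [  0.         476.56291459 206.02950507]
 [  0.           0.           1.        ]] [[-0.81299697 -0.58208554  0.01457244]
 [-0.4172291   0.5649205  -0.71188813]
 [ 0.40614752 -0.58484293 -0.70214168]] [0.33240987 0.30510789 1.31150506]
side [[479.62499985   0.         284.99699437]
 [  0.         479.62499985 212.05054419]
 [  0.           0.           1.        ]] [[ 0.61084543 -0.79166587 -0.01153348]
 [-0.63847724 -0.48392703 -0.59846591]
 [ 0.46820367  0.37293403 -0.80106525]] [-0.34109719  0.29953423  1.26877676]
```

View pics/scene0.png

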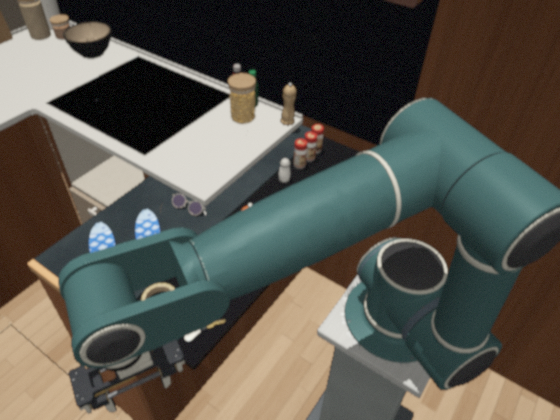

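View pics/side0.png

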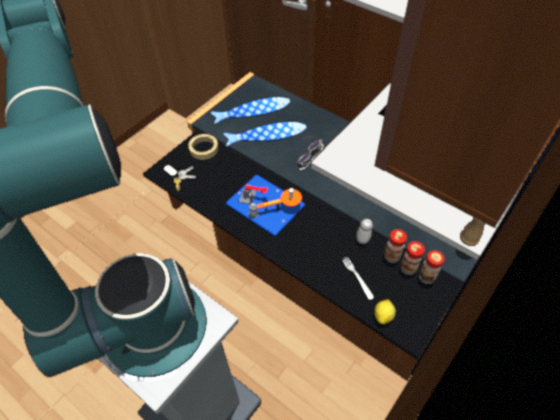

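The scene view is blocked by the arm. The side view shows the blue base at about (266,204), the peg near (291,192), the spindle near (254,211) and the red catch near (255,190).

```bash
cat > h.py <<'E'
import numpy as np,cv2
from workcell import arm
from scipy.spatial.transform import Rotation as Ro
def Rq(q): return Ro.from_quat([q[1],q[2],q[3],q[0]]).as_matrix()
def cast(px,K,R,t,z):
    d=R.T@np.linalg.inv(K)@np.array([px[0],px[1],1.]); c=-R.T@t
    return c+d*(z-c[2])/d[2]
def wrist(name):
    s=arm.read_state(); d=arm.snapshot("wrist"); H=np.array(d["hand_eye"]); T=np.eye(4); T[:3,:3]=Rq(s["eef_rot"]); T[:3,3]=s["eef_pos"]
    M=np.linalg.inv(T@H); np.savez(f"pics/{name}.npz",K=d["K"],R=M[:3,:3],t=M[:3,3]); cv2.imwrite(f"pics/{name}.png",d["img"]); return d,T@H
def ld(n):
    f=np.load(f"pics/{n}.npz"); return f["K"],f["R"],f["t"]
E
python3 - <<'E'
from h import *
c=ld("side0")
for n,p,z in [("base",(266,204),.012),("peg",(291,190),.085),("piv",(254,211),.048),("catch",(255,190),.055),("shaker",(364,240),0),("fork",(358,278),0),("keys",(180,177),0),("tape",(203,147),0)]: print(n,cast(p,*c,z).round(3))
s=arm.read_state(); print(Rq(s["eef_rot"]).round(3)); d=arm.snapshot("wrist"); print(np.array(d["hand_eye"]).round(3),d["K"])
im=cv2.imread("pics/side0.png")[160:250,210:320]; cv2.imwrite("pics/sc.png",cv2.resize(im,None,fx=6,fy=6,interpolation=cv2.INTER_CUBIC))
E
```

```text
base [0.484 0.017 0.012]
peg [ 0.528 -0.047  0.085]
piv [0.421 0.01  0.048]
catch [0.481 0.056 0.055]
shaker [ 0.562 -0.293  0.   ]
fork [ 0.443 -0.348  0.   ]
keys [0.407 0.32  0.   ]
tape [0.553 0.354 0.   ]
[[-0.897  0.441 -0.   ]
 [ 0.441  0.897 -0.001]
 [ 0.    -0.001 -1.   ]]
[[ 0.    -0.964 -0.266  0.073]
 [ 1.     0.    -0.     0.   ]
 [ 0.    -0.266  0.964 -0.166]
 [ 0.     0.     0.     1.   ]] [[351.16236293   0.         287.548337  ]
 [  0.         351.16236293 209.40431172]
 [  0.           0.           1.        ]]
```

View pics/sc.png

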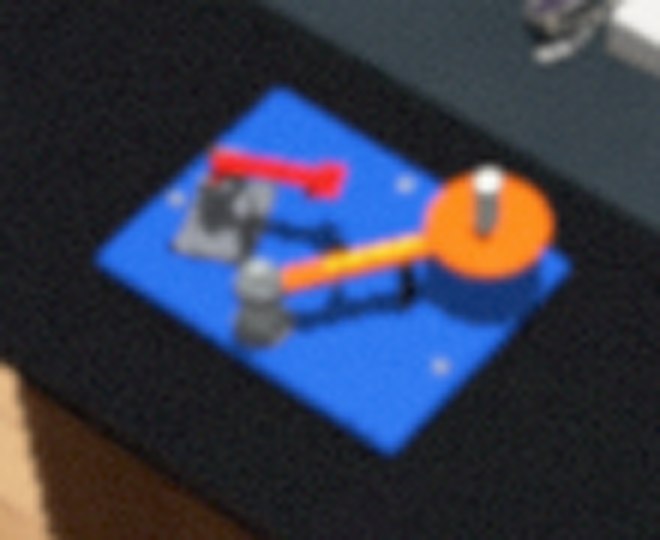

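The crop shows the red catch bar with its tooth end at about (330,180), the bracket at (225,215), the spindle at (260,280) and the peg at (488,190). The arm is still at rest. I'll move over it for a closer wrist view.

Call:
move_arm:
  rows:
    - {"dx": -15, "dy": -15, "jaw": 1}
    - {"dx": -28, "dy": -28}
    - {"dx": -28, "dy": -28}
    - {"dx": -28, "dy": -28}
    - {"dx": -28, "dy": -28}
    - {"dx": -28, "dy": -28}
    - {"dx": -28, "dy": -28}
    - {"dx": -28, "dy": -28}

```text
schema error: expected keys dx, dy, dz, wx, wy, wz, jaw
```

Call:
move_arm:
  rows:
    - {"dx": -28, "dy": -28}
    - {"dx": -28, "dy": -28}
    - {"dx": -28, "dy": -28}
    - {"dx": -28, "dy": -28}
    - {"dx": -28, "dy": -28}
    - {"dx": -28, "dy": -28}
    - {"dx": -28, "dy": -28}
    - {"dx": -28, "dy": -28}

```text
schema error: expected keys dx, dy, dz, wx, wy, wz, jaw
```

Call:
move_arm:
  rows:
    - {"dx": -28, "dy": -26}
    - {"dx": -15, "dy": -15}
    - {}
    - {}
    - {}

```text
schema error: expected keys dx, dy, dz, wx, wy, wz, jaw
```

Run:
```python
from h import *
d,T=wrist("w1"); s=arm.read_state(); print(s["t"],s["eef_pos"],s["joints"],s["ft_force"]); print(T.round(3))
```

```text
0.2 [0.29767565 0.60569194 0.21821489] [ 1.07621139e+00  1.16293031e-01  1.44197606e+00 -7.71180398e-06
  1.58400009e+00 -3.77936441e-02] [-0.27332956  0.35153283  0.06925277]
[[ 0.441  0.865  0.238  0.232]
 [ 0.898 -0.425 -0.118  0.638]
 [-0.001  0.266 -0.964  0.384]
 [ 0.     0.     0.     1.   ]]
```

View pics/w1.png

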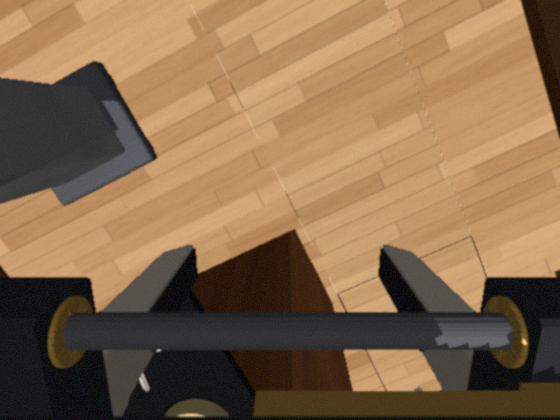

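The move was refused because every key must be given. The wrist view shows only floor in its upper half, and the gripper hides everything below row 250. The launcher must therefore sit straight under the camera.

Call:
move_arm:
  rows:
    - {"dx": -14, "dy": -12, "dz": 0, "wx": 0, "wy": 0, "wz": 0, "jaw": 1}
    - {"dx": -28, "dy": -25, "dz": 0, "wx": 0, "wy": 0, "wz": 0, "jaw": 1}
    - {"dx": -28, "dy": -25, "dz": 0, "wx": 0, "wy": 0, "wz": 0, "jaw": 1}
    - {"dx": -28, "dy": -25, "dz": 0, "wx": 0, "wy": 0, "wz": 0, "jaw": 1}
    - {"dx": -28, "dy": -25, "dz": 0, "wx": 0, "wy": 0, "wz": 0, "jaw": 1}
    - {"dx": -28, "dy": -25, "dz": 0, "wx": 0, "wy": 0, "wz": 0, "jaw": 1}
    - {"dx": -28, "dy": -25, "dz": 0, "wx": 0, "wy": 0, "wz": 0, "jaw": 1}
    - {"dx": -28, "dy": -25, "dz": 0, "wx": 0, "wy": 0, "wz": 0, "jaw": 1}

```text
t: 0.87
eef_pos: [0.4039, 0.3436, 0.2186]
eef_rot: [0.0, 0.226, 0.974, 0.0]
ft_force: [0.1, 0.5, -0.8]
width: 0.0928
finger_force: 0.0
```

Call:
move_arm:
  rows:
    - {"dx": -28, "dy": -25, "dz": 0, "wx": 0, "wy": 0, "wz": 0, "jaw": 1}
    - {"dx": -28, "dy": -25, "dz": 0, "wx": 0, "wy": 0, "wz": 0, "jaw": 1}
    - {"dx": -28, "dy": -25, "dz": 0, "wx": 0, "wy": 0, "wz": 0, "jaw": 1}
    - {"dx": -28, "dy": -25, "dz": 0, "wx": 0, "wy": 0, "wz": 0, "jaw": 1}
    - {"dx": -28, "dy": -25, "dz": 0, "wx": 0, "wy": 0, "wz": 0, "jaw": 1}
    - {"dx": -28, "dy": -25, "dz": 0, "wx": 0, "wy": 0, "wz": 0, "jaw": 1}
    - {"dx": -28, "dy": -25, "dz": 0, "wx": 0, "wy": 0, "wz": 0, "jaw": 1}
    - {"dx": -28, "dy": -25, "dz": 0, "wx": 0, "wy": 0, "wz": 0, "jaw": 1}

```text
t: 1.53
eef_pos: [0.5168, 0.0651, 0.2188]
eef_rot: [0.0, 0.226, 0.974, 0.0]
ft_force: [0.4, -0.9, 0.1]
width: 0.0927
finger_force: 0.0
```

Call:
move_arm:
  rows:
    - {"dx": -28, "dy": -25, "dz": 0, "wx": 0, "wy": 0, "wz": 0, "jaw": 1}
    - {"dx": -28, "dy": -25, "dz": 0, "wx": 0, "wy": 0, "wz": 0, "jaw": 1}
    - {"dx": -14, "dy": -12, "dz": 0, "wx": 0, "wy": 0, "wz": 0, "jaw": 1}
    - {"dx": 0, "dy": 0, "dz": 0, "wx": 0, "wy": 0, "wz": 0, "jaw": 1}
    - {"dx": 0, "dy": 0, "dz": 0, "wx": 0, "wy": 0, "wz": 0, "jaw": 1}
    - {"dx": 0, "dy": 0, "dz": 0, "wx": 0, "wy": 0, "wz": 0, "jaw": 1}

```text
t: 2.03
eef_pos: [0.5518, -0.019, 0.2185]
eef_rot: [-0.0, 0.226, 0.974, 0.0]
ft_force: [-0.9, -0.3, 0.9]
width: 0.093
finger_force: 0.0
```

Run:
```python
from h import *
d,T=wrist("w2"); s=arm.read_state(); print(s["t"],s["eef_pos"],s["joints"],s["ft_force"]); print(T.round(3))
cv2.imwrite("pics/w2c.png",cv2.resize(d["img"][0:290,100:480],None,fx=2,fy=2,interpolation=cv2.INTER_CUBIC))
```

```text
2.0833 [ 0.55174326 -0.01869405  0.21865423] [-8.01834231e-02 -1.53085958e-01  1.70699335e+00  1.96116340e-04
  1.58774906e+00 -1.19486355e+00] [-0.2925714  -0.05187236  0.33482289]
[[ 0.441  0.865  0.238  0.486]
 [ 0.897 -0.425 -0.117  0.013]
 [-0.     0.266 -0.964  0.385]
 [ 0.     0.     0.     1.   ]]
```

View pics/w2c.png

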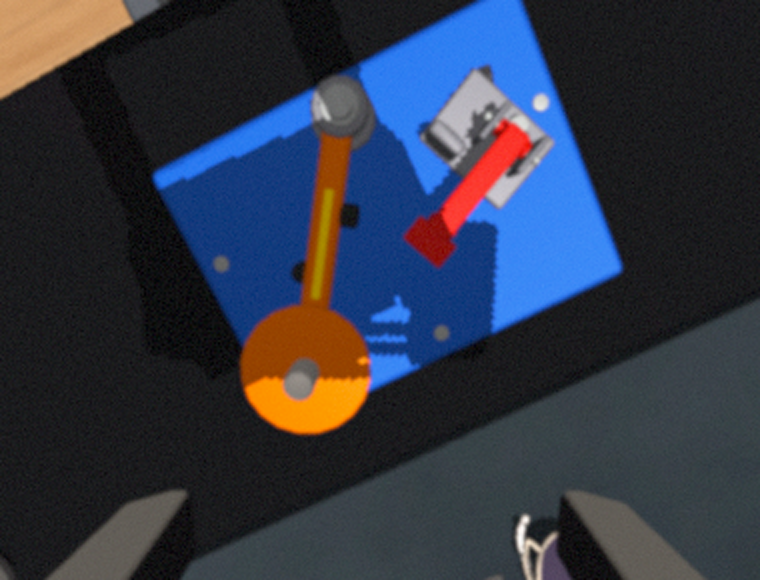

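The wrist view (crop, 2x) shows the plate centre at (306,369), the peg top at (298,385), the spindle top at (341,103), the red catch head at (430,240) and a clear base outline with corners (154,175), (520,0) and (622,270).

Run:
```python
from h import *
c=ld("w2"); f=lambda p,z:cast((p[0]/2+100,p[1]/2),*c,z)[:2]
pl=f((306,369),.050);pt=f((298,385),.085);pv=f((341,103),.056);pv2=f((341,103),.05)
print("plate",pl,"pegtop",pt,"pivot",pv,pv2,"r",np.linalg.norm(pl-pv),np.linalg.norm(pt-pv))
im=cv2.imread("pics/w2.png"); hsv=cv2.cvtColor(im,cv2.COLOR_BGR2HSV)
m=cv2.inRange(hsv,(5,150,60),(20,255,255)); n,l,st,ce=cv2.connectedComponentsWithStats(cv2.morphologyEx(m,cv2.MORPH_OPEN,np.ones((15,15))))
i=1+np.argmax(st[1:,4]); print(st[i],ce[i], cast(ce[i],*c,.050))
b=[f(p,.012) for p in[(154,175),(520,0),(622,270)]]; print(b,np.linalg.norm(b[0]-b[1]),np.linalg.norm(b[1]-b[2]))
e=b[2]-b[1]; by=np.arctan2(e[1],e[0]); a=pl-pv; print("base yaw",by,"arm dir",np.arctan2(a[1],a[0]), np.arctan2(a[1],a[0])-by)
t=f((430,240),.055); print("head",t, np.linalg.norm(t-pv), "swing", np.arctan2(*(t-pv)[::-1])-np.arctan2(a[1],a[0]))
for p in [(404,238),(437,268),(455,235),(425,212)]: q=f(p,.055)-pv;print(np.linalg.norm(q),np.arctan2(q[1],q[0])-np.arctan2(a[1],a[0]))
q=f((512,140),.055);print("bar root r",np.linalg.norm(q-pv))
```

```text
plate [ 0.53184316 -0.0464368 ] pegtop [ 0.53184884 -0.04663525] pivot [0.43409909 0.02252466] [0.43314547 0.02269319] r 0.11962268115721297 0.1197418409465485
[ 221  153   63   64 2967] [252.75193798 184.21469498] [ 0.53148766 -0.04652195  0.05      ]
[array([ 0.41543573, -0.07569927]), array([0.42435243, 0.12008236]), array([0.56308937, 0.11866265])] 0.19598457616213408 0.13874420992160794
base yaw -0.01023275844567495 arm dir -0.6144283514677306 -0.6041955930220556
head [0.50313344 0.03285935] 0.06980363738509335 swing 0.763028332483509
0.06301910133601708 0.6159165939515255
0.08215581460513512 0.7113638655593209
0.07517557686831701 0.9039025095993987
0.058527811094905124 0.8468031902382183
bar root r 0.07630145424816824
```

Call:
move_arm:
  rows:
    - {"dx": 0, "dy": 0, "dz": 0, "wx": 0, "wy": 0, "wz": 0.078, "jaw": 0.5}
    - {"dx": 0, "dy": 0, "dz": 0, "wx": 0, "wy": 0, "wz": 0.077, "jaw": 0.5}
    - {"dx": 0, "dy": -17, "dz": 10, "wx": 0, "wy": 0, "wz": 0, "jaw": 0.5}
    - {"dx": 0, "dy": -17, "dz": 25, "wx": 0, "wy": 0, "wz": 0, "jaw": 0.5}
    - {"dx": 0, "dy": 0, "dz": 25, "wx": 0, "wy": 0, "wz": 0, "jaw": 0.5}
    - {"dx": 0, "dy": 0, "dz": 25, "wx": 0, "wy": 0, "wz": 0, "jaw": 0.5}
    - {"dx": 0, "dy": 0, "dz": 15, "wx": 0, "wy": 0, "wz": 0, "jaw": 0.5}
    - {"dx": 0, "dy": 0, "dz": 0, "wx": 0, "wy": 0, "wz": 0, "jaw": 0.5}

```text
t: 2.75
eef_pos: [0.5309, -0.0461, 0.1154]
eef_rot: [-0.002, 0.3, 0.954, -0.0]
ft_force: [0.2, 0.2, -0.8]
width: 0.0478
finger_force: 0.0
```

Call:
move_arm:
  rows:
    - {"dx": 0, "dy": 0, "dz": 0, "wx": 0, "wy": 0, "wz": 0, "jaw": 0.5}
    - {"dx": 0, "dy": 0, "dz": 0, "wx": 0, "wy": 0, "wz": 0, "jaw": 0.5}

```text
t: 2.92
eef_pos: [0.5329, -0.0468, 0.1202]
eef_rot: [0.001, 0.301, 0.954, 0.0]
ft_force: [0.2, 0.2, 0.4]
width: 0.0466
finger_force: 0.0
```

Run:
```python
from h import *
d,T=wrist("w3"); s=arm.read_state(); print(s["t"],s["eef_pos"],Rq(s["eef_rot"]).round(4),s["ft_force"],s["width"])
```

```text
2.9667 [ 0.53310672 -0.04691479  0.12032891] [[-8.190e-01  5.738e-01  2.100e-03]
 [ 5.738e-01  8.190e-01 -2.000e-04]
 [-1.800e-03  1.000e-03 -1.000e+00]] [-0.05910035  1.07910639  0.69021962] 0.04644445656890339
```

View pics/w3.png

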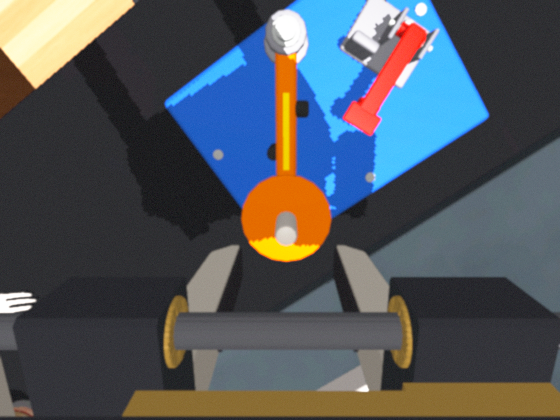

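The fingers are aligned either side of the peg (peg top at (286,230), arm straight up the picture). I'll descend and grip.

Call:
move_arm:
  rows:
    - {"dx": 1, "dy": 0, "dz": 12, "wx": 0, "wy": 0, "wz": 0, "jaw": 0.4}
    - {"dx": 0, "dy": 0, "dz": 15, "wx": 0, "wy": 0, "wz": 0, "jaw": 0.4}
    - {"dx": 0, "dy": 0, "dz": 15, "wx": 0, "wy": 0, "wz": 0, "jaw": 0.4}
    - {"dx": 0, "dy": 0, "dz": 12, "wx": 0, "wy": 0, "wz": 0, "jaw": 0.4}
    - {"dx": 0, "dy": 0, "dz": 8, "wx": 0, "wy": 0, "wz": 0, "jaw": 0.4}
    - {"dx": 0, "dy": 0, "dz": 3, "wx": 0, "wy": 0, "wz": 0, "jaw": 0.4}
    - {"dx": 0, "dy": 0, "dz": 0, "wx": 0, "wy": 0, "wz": 0, "jaw": 0.4}
    - {"dx": 0, "dy": 0, "dz": 0, "wx": 0, "wy": 0, "wz": 0, "jaw": 0.3}

```text
t: 3.63
eef_pos: [0.532, -0.0467, 0.0542]
eef_rot: [0.0, 0.301, 0.954, 0.0]
ft_force: [0.1, -1.2, 0.1]
width: 0.0339
finger_force: 0.0
```

Call:
move_arm:
  rows:
    - {"dx": 0, "dy": 0, "dz": 0, "wx": 0, "wy": 0, "wz": 0, "jaw": 0.2}
    - {"dx": 0, "dy": 0, "dz": 0, "wx": 0, "wy": 0, "wz": 0, "jaw": 0.1}
    - {"dx": 0, "dy": 0, "dz": 0, "wx": 0, "wy": 0, "wz": 0, "jaw": 0}
    - {"dx": 0, "dy": 0, "dz": 0, "wx": 0, "wy": 0, "wz": 0, "jaw": 0}
    - {"dx": 0, "dy": 0, "dz": 0, "wx": 0, "wy": 0, "wz": 0, "jaw": 0}
    - {"dx": 0, "dy": 0, "dz": 0, "wx": 0, "wy": 0, "wz": 0, "jaw": 0}
    - {"dx": 0, "dy": 0, "dz": 0, "wx": 0, "wy": 0, "wz": 0, "jaw": 0}
  newtons: 25

```text
t: 4.22
eef_pos: [0.5318, -0.0469, 0.0538]
eef_rot: [0.0, 0.301, 0.954, -0.0]
ft_force: [1.7, -3.0, 1.4]
width: 0.0136
finger_force: 25.0
```

```bash
cat >> h.py <<'E'
PV=np.array([.4338,.0225])
def rep():
    s=arm.read_state(); p=s["eef_pos"]; q=np.array(p[:2])-PV; a=np.arctan2(q[1],q[0]); u=q/np.linalg.norm(q); t=np.array([-u[1],u[0]]); F=s["ft_force"]; R=Rq(s["eef_rot"])
    print("t",round(s["t"],2),"pos",np.round(p,4),"swing",round(a+.612,3),"r",round(np.linalg.norm(q),4),"yaw-err",round(np.arctan2(R[1,1],R[0,1])-np.pi/2-a,3),"Ft",round(F[:2]@t,2),"Fr",round(F[:2]@u,2),"Fz",round(F[2],2),"w",round(s["width"],4),"ff",s["finger_force"])
E
python3 -c "
from h import *
rep()"
```

```text
t 4.22 pos [ 0.5318 -0.0469  0.0538] swing -0.004 r 0.1201 yaw-err 0.004 Ft -1.46 Fr 3.14 Fz 1.44 w 0.0136 ff 25.000665485858917
```

Call:
move_arm:
  rows:
    - {"dx": 0.05, "dy": 3.6, "dz": 0, "wx": 0, "wy": 0, "wz": -0.03, "jaw": 0}
    - {"dx": 0.15, "dy": 6, "dz": 0, "wx": 0, "wy": 0, "wz": -0.05, "jaw": 0}
    - {"dx": 0.15, "dy": 6, "dz": 0, "wx": 0, "wy": 0, "wz": -0.05, "jaw": 0}
    - {"dx": 0.15, "dy": 6, "dz": 0, "wx": 0, "wy": 0, "wz": -0.05, "jaw": 0}
    - {"dx": 0.15, "dy": 6, "dz": 0, "wx": 0, "wy": 0, "wz": -0.05, "jaw": 0}
    - {"dx": 0.15, "dy": 6, "dz": 0, "wx": 0, "wy": 0, "wz": -0.05, "jaw": 0}
    - {"dx": 0.05, "dy": 3.6, "dz": 0, "wx": 0, "wy": 0, "wz": -0.03, "jaw": 0}
    - {"dx": 0, "dy": 0, "dz": 0, "wx": 0, "wy": 0, "wz": 0, "jaw": 0}

```text
t: 4.88
eef_pos: [0.5482, -0.013, 0.0536]
eef_rot: [-0.0, 0.149, 0.989, -0.0]
ft_force: [0.3, -4.7, 2.5]
width: 0.0133
finger_force: 25.0
```

```bash
python3 -c "
from h import *
rep()"
```

```text
t 4.88 pos [ 0.5482 -0.013   0.0536] swing 0.311 r 0.1198 yaw-err 0.002 Ft -4.45 Fr 1.65 Fz 2.45 w 0.0133 ff 25.00362128019333
```

Call:
move_arm:
  rows:
    - {"dx": 0, "dy": 0, "dz": 1.5, "wx": 0, "wy": 0, "wz": 0, "jaw": 0}
    - {"dx": 0, "dy": 0, "dz": 2.5, "wx": 0, "wy": 0, "wz": 0, "jaw": 0}
    - {"dx": 0, "dy": 0, "dz": 2.5, "wx": 0, "wy": 0, "wz": 0, "jaw": 0}
    - {"dx": 0, "dy": 0, "dz": 2, "wx": 0, "wy": 0, "wz": 0, "jaw": 0}
    - {"dx": 0, "dy": 0, "dz": 1.1, "wx": 0, "wy": 0, "wz": 0, "jaw": 0}
    - {"dx": 0, "dy": 0, "dz": 0, "wx": 0, "wy": 0, "wz": 0, "jaw": 0}
    - {"dx": 0, "dy": 0, "dz": 0, "wx": 0, "wy": 0, "wz": 0, "jaw": 0}

```text
t: 5.47
eef_pos: [0.5482, -0.0138, 0.044]
eef_rot: [0.0, 0.151, 0.989, -0.0]
ft_force: [1.3, -4.8, 4.1]
width: 0.0135
finger_force: 25.0
```

```bash
python3 -c "
from h import *
rep(); d,T=wrist('w4'); cv2.imwrite('pics/w4c.png',cv2.resize(d['img'][0:290,100:480],None,fx=2,fy=2,interpolation=cv2.INTER_CUBIC))"
```

```text
t 5.47 pos [ 0.5482 -0.0138  0.044 ] swing 0.305 r 0.12 yaw-err 0.004 Ft -4.16 Fr 2.73 Fz 4.08 w 0.0135 ff 25.006232857704163
```

View pics/w4c.png

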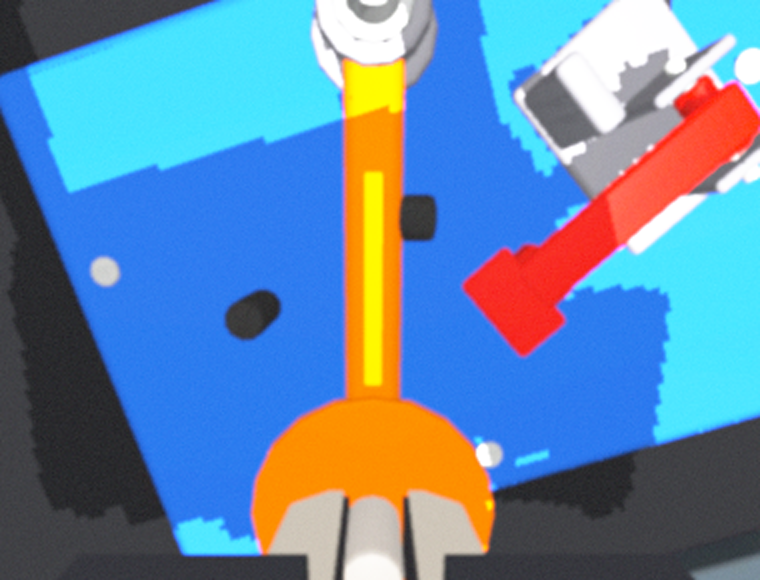

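The arm is dipped 9.6 mm, and Fz of 4.1 N agrees with that. The catch head (crop (515,300)) is untouched. I'll draw on under the tooth.

Call:
move_arm:
  rows:
    - {"dx": 0.05, "dy": 3.6, "dz": 0, "wx": 0, "wy": 0, "wz": -0.03, "jaw": 0}
    - {"dx": 0.15, "dy": 6, "dz": 0, "wx": 0, "wy": 0, "wz": -0.05, "jaw": 0}
    - {"dx": 0.15, "dy": 6, "dz": 0, "wx": 0, "wy": 0, "wz": -0.05, "jaw": 0}
    - {"dx": 0.15, "dy": 6, "dz": 0, "wx": 0, "wy": 0, "wz": -0.05, "jaw": 0}
    - {"dx": 0.15, "dy": 6, "dz": 0, "wx": 0, "wy": 0, "wz": -0.05, "jaw": 0}
    - {"dx": 0.15, "dy": 6, "dz": 0, "wx": 0, "wy": 0, "wz": -0.05, "jaw": 0}
    - {"dx": 0.05, "dy": 3.6, "dz": 0, "wx": 0, "wy": 0, "wz": -0.03, "jaw": 0}
    - {"dx": 0, "dy": 0, "dz": 0, "wx": 0, "wy": 0, "wz": 0, "jaw": 0}

```text
t: 6.18
eef_pos: [0.5536, 0.0234, 0.0441]
eef_rot: [0.0, -0.005, 1.0, -0.0]
ft_force: [1.7, -4.9, 3.2]
width: 0.0135
finger_force: 25.0
```

```bash
python3 -c "
from h import *
rep()"
```

```text
t 6.18 pos [0.5536 0.0234 0.0441] swing 0.62 r 0.1198 yaw-err 0.002 Ft -4.89 Fr 1.64 Fz 3.22 w 0.0135 ff 25.0082865357399
```

Call:
move_arm:
  rows:
    - {"dx": 0.05, "dy": 3.6, "dz": 0, "wx": 0, "wy": 0, "wz": -0.03, "jaw": 0}
    - {"dx": 0.15, "dy": 6, "dz": 0, "wx": 0, "wy": 0, "wz": -0.05, "jaw": 0}
    - {"dx": 0.15, "dy": 6, "dz": 0, "wx": 0, "wy": 0, "wz": -0.05, "jaw": 0}
    - {"dx": 0.15, "dy": 6, "dz": 0, "wx": 0, "wy": 0, "wz": -0.05, "jaw": 0}
    - {"dx": 0.15, "dy": 6, "dz": 0, "wx": 0, "wy": 0, "wz": -0.05, "jaw": 0}
    - {"dx": 0.05, "dy": 3.6, "dz": 0, "wx": 0, "wy": 0, "wz": -0.03, "jaw": 0}
    - {"dx": 0, "dy": 0, "dz": 0, "wx": 0, "wy": 0, "wz": 0, "jaw": 0}
    - {"dx": 0, "dy": 0, "dz": 0, "wx": 0, "wy": 0, "wz": 0, "jaw": 0}

```text
t: 6.85
eef_pos: [0.5493, 0.0538, 0.0442]
eef_rot: [0.0, -0.133, 0.991, -0.0]
ft_force: [3.0, -5.9, 4.9]
width: 0.0136
finger_force: 25.0
```

```bash
python3 -c "
from h import *
rep(); d,T=wrist('w5'); cv2.imwrite('pics/w5c.png',cv2.resize(d['img'][0:290,100:480],None,fx=2,fy=2,interpolation=cv2.INTER_CUBIC))"
```

```text
t 6.85 pos [0.5493 0.0538 0.0442] swing 0.876 r 0.1197 yaw-err 0.002 Ft -6.45 Fr 1.35 Fz 4.87 w 0.0136 ff 25.00906080007553
```

View pics/w5c.png

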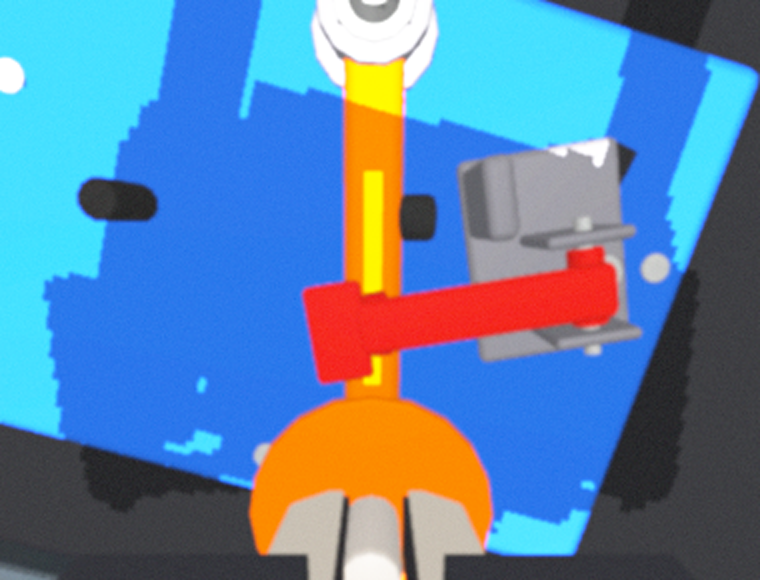

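The red head is now over the arm. The bumper (418,217) still has a gap to the stop wall (about 470). I'll go on in small steps, with averaged force readings.

Call:
move_arm:
  rows:
    - {"dx": 0.02, "dy": 2.4, "dz": 0, "wx": 0, "wy": 0, "wz": -0.02, "jaw": 0}
    - {"dx": 0.02, "dy": 2.4, "dz": 0, "wx": 0, "wy": 0, "wz": -0.02, "jaw": 0}
    - {"dx": 0.02, "dy": 2.4, "dz": 0, "wx": 0, "wy": 0, "wz": -0.02, "jaw": 0}
    - {"dx": 0.02, "dy": 2.4, "dz": 0, "wx": 0, "wy": 0, "wz": -0.02, "jaw": 0}
    - {"dx": 0.02, "dy": 2.4, "dz": 0, "wx": 0, "wy": 0, "wz": -0.02, "jaw": 0}
    - {"dx": 0, "dy": 0, "dz": 0, "wx": 0, "wy": 0, "wz": 0, "jaw": 0}
    - {"dx": 0, "dy": 0, "dz": 0, "wx": 0, "wy": 0, "wz": 0, "jaw": 0}

```text
t: 7.48
eef_pos: [0.5456, 0.065, 0.0441]
eef_rot: [0.0, -0.182, 0.983, -0.0]
ft_force: [1.7, -5.3, 4.7]
width: 0.0134
finger_force: 25.0
```

```bash
cat >> h.py <<'E'
def avg(n=6):
    S=[]
    for i in range(n):
        s=arm.read_state(); S.append(np.r_[s["eef_pos"],s["ft_force"]]); arm.snapshot("wrist")
    m=np.mean(S,0); q=m[:2]-PV; a=np.arctan2(q[1],q[0]); u=q/np.linalg.norm(q); t=np.array([-u[1],u[0]])
    f=np.array(S)[:,3:5]@t; sw=a+.612
    print("t",round(s["t"],2),"swing",round(sw,4),"r",round(np.linalg.norm(q),4),"z",round(m[2],4),"Ft",round(f.mean(),2),"+-",round(f.std()/n**.5,2),"spring",round(-3.4-2.9*sw,2),"Fr",round(m[3:5]@u,2),"Fz",round(m[5],2),"w",s["width"])
E
python3 -c "
from h import *
avg()"
```

```text
t 7.73 swing 0.9749 r 0.1197 z 0.0441 Ft -5.54 +- 0.22 spring -6.23 Fr 0.63 Fz 3.85 w 0.013559919769911988
```

Call:
move_arm:
  rows:
    - {"dx": 0, "dy": 0.6, "dz": 0, "wx": 0, "wy": 0, "wz": -0.005, "jaw": 0}
    - {"dx": 0, "dy": 0.6, "dz": 0, "wx": 0, "wy": 0, "wz": -0.005, "jaw": 0}
    - {"dx": 0, "dy": 0.6, "dz": 0, "wx": 0, "wy": 0, "wz": -0.005, "jaw": 0}
    - {"dx": 0, "dy": 0.6, "dz": 0, "wx": 0, "wy": 0, "wz": -0.005, "jaw": 0}
    - {"dx": 0, "dy": 0, "dz": 0, "wx": 0, "wy": 0, "wz": 0, "jaw": 0}

```text
t: 8.2
eef_pos: [0.5448, 0.0672, 0.0442]
eef_rot: [0.0, -0.192, 0.981, -0.0]
ft_force: [3.5, -5.5, 4.7]
width: 0.0137
finger_force: 25.0
```

```bash
python3 -c "
from h import *
avg(8)"
```

```text
t 8.55 swing 0.9946 r 0.1197 z 0.0441 Ft -5.75 +- 0.12 spring -6.28 Fr 0.84 Fz 4.1 w 0.013338179083821709
```

Call:
move_arm:
  rows:
    - {"dx": 0, "dy": 0.6, "dz": 0, "wx": 0, "wy": 0, "wz": -0.005, "jaw": 0}
    - {"dx": 0, "dy": 0.6, "dz": 0, "wx": 0, "wy": 0, "wz": -0.005, "jaw": 0}
    - {"dx": 0, "dy": 0.6, "dz": 0, "wx": 0, "wy": 0, "wz": -0.005, "jaw": 0}
    - {"dx": 0, "dy": 0, "dz": 0, "wx": 0, "wy": 0, "wz": 0, "jaw": 0}

```text
t: 8.93
eef_pos: [0.5441, 0.0689, 0.0442]
eef_rot: [0.0, -0.199, 0.98, -0.0]
ft_force: [3.1, -4.7, 3.5]
width: 0.0132
finger_force: 25.0
```

```bash
python3 -c "
from h import *
avg(8)"
```

```text
t 9.28 swing 1.0096 r 0.1197 z 0.0441 Ft -5.84 +- 0.12 spring -6.33 Fr 0.85 Fz 3.83 w 0.013398238178821173
```

Call:
move_arm:
  rows:
    - {"dx": 0, "dy": 0.6, "dz": 0, "wx": 0, "wy": 0, "wz": -0.005, "jaw": 0}
    - {"dx": 0, "dy": 0.6, "dz": 0, "wx": 0, "wy": 0, "wz": -0.005, "jaw": 0}
    - {"dx": 0, "dy": 0.6, "dz": 0, "wx": 0, "wy": 0, "wz": -0.005, "jaw": 0}
    - {"dx": 0, "dy": 0, "dz": 0, "wx": 0, "wy": 0, "wz": 0, "jaw": 0}

```text
t: 9.67
eef_pos: [0.5434, 0.0705, 0.0442]
eef_rot: [0.0, -0.206, 0.978, -0.0]
ft_force: [3.6, -5.8, 4.3]
width: 0.0137
finger_force: 25.0
```

```bash
python3 -c "
from h import *
avg(8)"
```

```text
t 10.02 swing 1.0246 r 0.1197 z 0.0441 Ft -5.78 +- 0.2 spring -6.37 Fr 0.66 Fz 4.06 w 0.013274268423658996
```

Call:
move_arm:
  rows:
    - {"dx": 0, "dy": 0.6, "dz": 0, "wx": 0, "wy": 0, "wz": -0.005, "jaw": 0}
    - {"dx": 0, "dy": 0.6, "dz": 0, "wx": 0, "wy": 0, "wz": -0.005, "jaw": 0}
    - {"dx": 0, "dy": 0.6, "dz": 0, "wx": 0, "wy": 0, "wz": -0.005, "jaw": 0}
    - {"dx": 0, "dy": 0, "dz": 0, "wx": 0, "wy": 0, "wz": 0, "jaw": 0}

```text
t: 10.4
eef_pos: [0.5426, 0.0722, 0.0441]
eef_rot: [0.0, -0.214, 0.977, -0.0]
ft_force: [2.6, -5.3, 3.7]
width: 0.0135
finger_force: 25.0
```

```bash
python3 -c "
from h import *
avg(8)"
```

```text
t 10.75 swing 1.0396 r 0.1196 z 0.0441 Ft -5.93 +- 0.2 spring -6.41 Fr 0.57 Fz 4.09 w 0.013180990237266927
```

Call:
move_arm:
  rows:
    - {"dx": 0, "dy": 0.6, "dz": 0, "wx": 0, "wy": 0, "wz": -0.005, "jaw": 0}
    - {"dx": 0, "dy": 0.6, "dz": 0, "wx": 0, "wy": 0, "wz": -0.005, "jaw": 0}
    - {"dx": 0, "dy": 0.6, "dz": 0, "wx": 0, "wy": 0, "wz": -0.005, "jaw": 0}
    - {"dx": 0, "dy": 0, "dz": 0, "wx": 0, "wy": 0, "wz": 0, "jaw": 0}

```text
t: 11.13
eef_pos: [0.5419, 0.0738, 0.0442]
eef_rot: [0.0, -0.221, 0.975, -0.0]
ft_force: [2.5, -5.0, 3.2]
width: 0.0139
finger_force: 25.0
```

```bash
python3 -c "
from h import *
avg(8); d,T=wrist('w6'); cv2.imwrite('pics/w6c.png',cv2.resize(d['img'][30:230,200:400],None,fx=3,fy=3,interpolation=cv2.INTER_CUBIC))"
```

```text
t 11.48 swing 1.0547 r 0.1197 z 0.0442 Ft -5.98 +- 0.18 spring -6.46 Fr 0.31 Fz 3.75 w 0.013754378900756432
```

View pics/w6c.png

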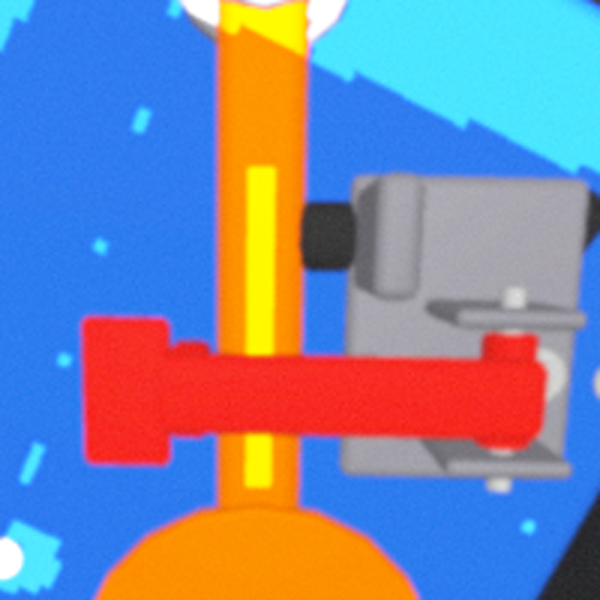

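The arm's trailing edge (x=218) has just cleared the tooth (step at x=172–210). The bumper tip at x=352 is about 1 mm short of the stop wall at 358–370, so I need a little more draw.

Call:
move_arm:
  rows:
    - {"dx": 0, "dy": 0.6, "dz": 0, "wx": 0, "wy": 0, "wz": -0.005, "jaw": 0}
    - {"dx": 0, "dy": 0.6, "dz": 0, "wx": 0, "wy": 0, "wz": -0.005, "jaw": 0}
    - {"dx": 0, "dy": 0.6, "dz": 0, "wx": 0, "wy": 0, "wz": -0.005, "jaw": 0}
    - {"dx": 0, "dy": 0, "dz": 0, "wx": 0, "wy": 0, "wz": 0, "jaw": 0}

```text
t: 11.92
eef_pos: [0.5411, 0.0754, 0.0442]
eef_rot: [0.0, -0.228, 0.974, -0.0]
ft_force: [3.4, -5.5, 4.8]
width: 0.0133
finger_force: 25.0
```

```bash
python3 -c "
from h import *
avg(10)"
```

```text
t 12.37 swing 1.0697 r 0.1196 z 0.0441 Ft -6.1 +- 0.21 spring -6.5 Fr 0.55 Fz 3.96 w 0.01342916513031629
```

Call:
move_arm:
  rows:
    - {"dx": 0, "dy": 0.6, "dz": 0, "wx": 0, "wy": 0, "wz": -0.005, "jaw": 0}
    - {"dx": 0, "dy": 0.6, "dz": 0, "wx": 0, "wy": 0, "wz": -0.005, "jaw": 0}
    - {"dx": 0, "dy": 0, "dz": 0, "wx": 0, "wy": 0, "wz": 0, "jaw": 0}

```text
t: 12.67
eef_pos: [0.5406, 0.0764, 0.0442]
eef_rot: [0.0, -0.233, 0.972, -0.0]
ft_force: [3.5, -5.9, 2.6]
width: 0.0134
finger_force: 25.0
```

```bash
python3 -c "
from h import *
avg(10)"
```

```text
t 13.12 swing 1.079 r 0.1197 z 0.0442 Ft -6.75 +- 0.13 spring -6.53 Fr 0.75 Fz 3.35 w 0.013308151583971466
```

Call:
move_arm:
  rows:
    - {"dx": 0, "dy": 0.5, "dz": 0, "wx": 0, "wy": 0, "wz": -0.004, "jaw": 0}
    - {"dx": 0, "dy": 0, "dz": 0, "wx": 0, "wy": 0, "wz": 0, "jaw": 0}

```text
t: 13.33
eef_pos: [0.5405, 0.0768, 0.0442]
eef_rot: [0.0, -0.235, 0.972, -0.0]
ft_force: [4.6, -6.5, 2.5]
width: 0.0133
finger_force: 25.0
```

```bash
python3 -c "
from h import *
avg(10)"
```

```text
t 13.78 swing 1.0826 r 0.1197 z 0.0442 Ft -7.21 +- 0.14 spring -6.54 Fr 0.95 Fz 3.58 w 0.013312052399752094
```

The bumper has met its stop, with about 1.1 N extra and little further travel. I'll take off that excess and let the arm rise.

Call:
move_arm:
  rows:
    - {"dx": 0, "dy": -0.7, "dz": 0, "wx": 0, "wy": 0, "wz": 0.006, "jaw": 0}
    - {"dx": 0, "dy": 0, "dz": -1.5, "wx": 0, "wy": 0, "wz": 0, "jaw": 0}
    - {"dx": 0, "dy": 0, "dz": -2, "wx": 0, "wy": 0, "wz": 0, "jaw": 0}
    - {"dx": 0, "dy": 0, "dz": -2, "wx": 0, "wy": 0, "wz": 0, "jaw": 0}
    - {"dx": 0, "dy": 0, "dz": -2, "wx": 0, "wy": 0, "wz": 0, "jaw": 0}
    - {"dx": 0, "dy": 0, "dz": -1.2, "wx": 0, "wy": 0, "wz": 0, "jaw": 0}
    - {"dx": 0, "dy": 0, "dz": -0.8, "wx": 0, "wy": 0, "wz": 0, "jaw": 0}
    - {"dx": 0, "dy": 0, "dz": 0, "wx": 0, "wy": 0, "wz": 0, "jaw": 0}

```text
t: 14.5
eef_pos: [0.5405, 0.0761, 0.0535]
eef_rot: [0.0, -0.232, 0.973, -0.0]
ft_force: [3.1, -5.6, 2.6]
width: 0.0138
finger_force: 25.0
```

```bash
python3 -c "
from h import *
avg(8)"
```

```text
t 14.85 swing 1.0776 r 0.1195 z 0.0534 Ft -6.8 +- 0.14 spring -6.53 Fr 0.17 Fz 2.21 w 0.013731852314970705
```

Call:
move_arm:
  rows:
    - {"dx": 0, "dy": -0.7, "dz": 0, "wx": 0, "wy": 0, "wz": 0.006, "jaw": 0}
    - {"dx": 0, "dy": -0.7, "dz": 0, "wx": 0, "wy": 0, "wz": 0.006, "jaw": 0}
    - {"dx": 0, "dy": -0.7, "dz": 0, "wx": 0, "wy": 0, "wz": 0.006, "jaw": 0}
    - {"dx": 0, "dy": -0.7, "dz": 0, "wx": 0, "wy": 0, "wz": 0.006, "jaw": 0}
    - {"dx": 0, "dy": -0.7, "dz": 0, "wx": 0, "wy": 0, "wz": 0.006, "jaw": 0}
    - {"dx": 0, "dy": -0.7, "dz": 0, "wx": 0, "wy": 0, "wz": 0.005, "jaw": 0}
    - {"dx": 0, "dy": 0, "dz": 0, "wx": 0, "wy": 0, "wz": 0, "jaw": 0}

```text
t: 15.48
eef_pos: [0.5423, 0.0724, 0.0533]
eef_rot: [-0.0, -0.215, 0.977, -0.0]
ft_force: [2.9, -5.1, 1.7]
width: 0.0134
finger_force: 25.0
```

```bash
python3 -c "
from h import *
avg(8)"
```

```text
t 15.83 swing 1.043 r 0.1194 z 0.0533 Ft -6.2 +- 0.11 spring -6.42 Fr 0.01 Fz 1.52 w 0.013411411638812728
```

Call:
move_arm:
  rows:
    - {"dx": 0, "dy": -0.4, "dz": 0, "wx": 0, "wy": 0, "wz": 0.003, "jaw": 0}
    - {"dx": 0, "dy": -0.4, "dz": 0, "wx": 0, "wy": 0, "wz": 0.003, "jaw": 0}
    - {"dx": 0, "dy": -0.4, "dz": 0, "wx": 0, "wy": 0, "wz": 0.003, "jaw": 0}
    - {"dx": 0, "dy": -0.4, "dz": 0, "wx": 0, "wy": 0, "wz": 0.003, "jaw": 0}
    - {"dx": 0, "dy": 0, "dz": 0, "wx": 0, "wy": 0, "wz": 0, "jaw": 0}

```text
t: 16.3
eef_pos: [0.5428, 0.0713, 0.0533]
eef_rot: [-0.0, -0.21, 0.978, 0.0]
ft_force: [1.1, -3.4, 1.2]
width: 0.0136
finger_force: 25.0
```

```bash
python3 -c "
from h import *
avg(8)"
```

```text
t 16.65 swing 1.0329 r 0.1195 z 0.0534 Ft -4.86 +- 0.22 spring -6.4 Fr -0.65 Fz 1.35 w 0.013445921276346848
```

Call:
move_arm:
  rows:
    - {"dx": 0, "dy": -0.4, "dz": 0, "wx": 0, "wy": 0, "wz": 0, "jaw": 0}
    - {"dx": 0, "dy": -0.4, "dz": 0, "wx": 0, "wy": 0, "wz": 0, "jaw": 0}
    - {"dx": 0, "dy": 0, "dz": 0, "wx": 0, "wy": 0, "wz": 0, "jaw": 0}

```text
t: 16.95
eef_pos: [0.543, 0.0711, 0.0534]
eef_rot: [-0.0, -0.21, 0.978, 0.0]
ft_force: [-2.5, 0.1, 1.0]
width: 0.0133
finger_force: 25.0
```

```bash
python3 -c "
from h import *
avg(8)"
```

```text
t 17.3 swing 1.0299 r 0.1195 z 0.0534 Ft 1.28 +- 0.26 spring -6.39 Fr -1.6 Fz 0.83 w 0.013728311574343295
```

The catch now carries the arm, with tangential force near zero and the arm stopped at swing 1.03. I'll release gently and lift.

Call:
move_arm:
  rows:
    - {"dx": 0, "dy": 0.1, "dz": 0, "wx": 0, "wy": 0, "wz": 0, "jaw": 0}
    - {"dx": 0, "dy": 0, "dz": 0, "wx": 0, "wy": 0, "wz": 0, "jaw": 0.2}
    - {"dx": 0, "dy": 0, "dz": 0, "wx": 0, "wy": 0, "wz": 0, "jaw": 0.25}
    - {"dx": 0, "dy": 0, "dz": 0, "wx": 0, "wy": 0, "wz": 0, "jaw": 0.3}
    - {"dx": 0, "dy": 0, "dz": 0, "wx": 0, "wy": 0, "wz": 0, "jaw": 0.3}
    - {"dx": 0, "dy": 0, "dz": 0, "wx": 0, "wy": 0, "wz": 0, "jaw": 0.3}

```text
t: 17.85
eef_pos: [0.5433, 0.0709, 0.0536]
eef_rot: [0.0, -0.21, 0.978, -0.0]
ft_force: [-0.1, -0.5, 0.9]
width: 0.0278
finger_force: 0.0
```

```bash
python3 -c "
from h import *
avg(6)"
```

```text
t 18.1 swing 1.0281 r 0.1197 z 0.0536 Ft -0.04 +- 0.2 spring -6.38 Fr -0.08 Fz 0.48 w 0.02783779543619525
```

The gripper is open and the force is zero. Lifting straight up.

Call:
move_arm:
  rows:
    - {"dx": 0, "dy": 0, "dz": -3, "wx": 0, "wy": 0, "wz": 0, "jaw": 0.3}
    - {"dx": 0, "dy": 0, "dz": -8, "wx": 0, "wy": 0, "wz": 0, "jaw": 0.3}
    - {"dx": 0, "dy": 0, "dz": -15, "wx": 0, "wy": 0, "wz": 0, "jaw": 0.3}
    - {"dx": 0, "dy": 0, "dz": -20, "wx": 0, "wy": 0, "wz": 0, "jaw": 0.3}
    - {"dx": 0, "dy": 0, "dz": -20, "wx": 0, "wy": 0, "wz": 0, "jaw": 0.3}
    - {"dx": 0, "dy": 0, "dz": -20, "wx": 0, "wy": 0, "wz": 0, "jaw": 0.3}
    - {"dx": 0, "dy": 0, "dz": -10, "wx": 0, "wy": 0, "wz": 0, "jaw": 0.3}
    - {"dx": 0, "dy": 0, "dz": 0, "wx": 0, "wy": 0, "wz": 0, "jaw": 0.3}

```text
t: 18.82
eef_pos: [0.5442, 0.071, 0.1524]
eef_rot: [0.002, -0.211, 0.978, -0.0]
ft_force: [0.1, -0.3, -0.5]
width: 0.028
finger_force: 0.0
```

```bash
python3 -c "
from h import *
rep(); d,T=wrist('w7'); cv2.imwrite('pics/w7c.png',cv2.resize(d['img'][0:290,100:480],None,fx=2,fy=2))"
```

```text
t 18.82 pos [0.5442 0.071  0.1524] swing 1.026 r 0.1205 yaw-err 0.01 Ft -0.32 Fr -0.06 Fz -0.53 w 0.028 ff 0.0
```

View pics/w7c.png

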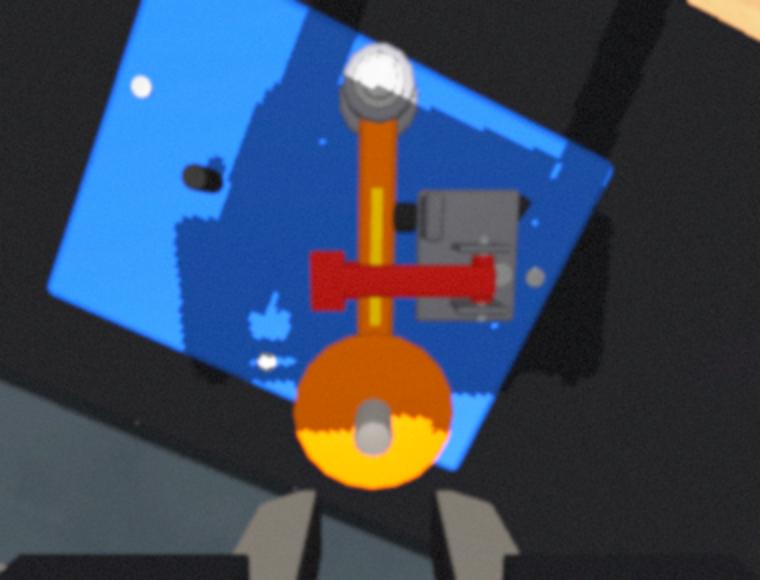

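The arm (x≈376) stays hooked behind the tooth under the level red bar (y≈280), the bumper sits just off its stop at (405,217), and the gripper is clear.

```bash
python3 -c "
from workcell import arm
print(arm.hand_in())"
```

```text
the job is handed in; nothing more can be done
None
```

The ring thrower is cocked and handed in: the catch alone holds the arm at about 1.03 rad, the bumper only lightly met its stop (about 1 N at the peg), the catch looked still set after release, and I saw no contact with anything else on the counter.

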